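Load a bobbin and show its carrier to the camera

TASK

Take the large bobbin from the tray and press it flush into the round recess of the carrier standing in its nest. Then lift the carrier out with the bobbin in it and hold it in the air in front of the upward-looking inspection camera: the bobbin's centre on the lens axis, 100 mm from the lens, and the carrier's underside squarely facing the lens. Finish while still holding it there; do not bump the camera, and leave the small bobbin and the thread spools where they are.

Things in the scene. Friction and masses are not known exactly. Their poses are not given: they have to be found in the camera images.
- bobbin_center (a point): Large sewing bobbin: loose steel-flanged disc wound with dark brown thread, 34 mm diameter, 16 mm high, about 35 g, lying flat on the floor of the tray. The point is its centre, half-way up; its z axis is the bobbin's axis (up at the start). Either flat face may be up.
- small_bobbin_center (a point): Small bobbin of the same look, 20 mm diameter, 11 mm high, lying flat in the same tray 70 to 120 mm from the large one (centre to centre); not to be moved. The point is its centre, half-way up.
- tray: Fixed grey plastic tray, 150 mm (x) by 190 mm (y) outside, walls 4 mm thick and 12 mm high. Origin at the centre of its underside; the inner floor is 4 mm above the table.
- carrier_tab (a point): Loose white plastic carrier, about 160 g: a flat block 124 mm long (x), 50 mm wide (y), 20 mm high (z), with an upright grip tab on it. The point is the centre of the tab, half-way up; the tab is 26 mm (x) by 16 mm (y) and rises 40 mm above the block's top, so it spans 20 mm above and below this point. The block's underside lies 40 mm below this point. The carrier's x axis points from the tab along the block to the recess, z is up out of the recess.
- carrier_recess (a point): Centre of the mouth of the carrier's recess, on the block's top face, same axes as the carrier: 74 mm along +x and 20 mm below carrier_tab. The round recess is 37 mm in diameter and 16 mm deep, so that the large bobbin drops in loosely and, fully home, its upper face is level with the block's top (its centre 8 mm below this point). Its floor is 4 mm thick with a 18 mm round window through which the camera sees the bobbin from below.
- nest: Fixed aluminium loading nest, plate 152 mm (x) by 76 mm (y), 6 mm thick, with low fences 6 mm high round the carrier's foot (about 2.5 mm clearance all round); open above, nothing clamps the carrier. Origin at the centre of its underside on the table.
- lens (a point): Centre of the front glass of the inspection camera, a black barrel 38 mm across on a swivel between two cheeks on a 100 mm by 90 mm base that stands on the table; the lens is about 107 mm above the table. Its z axis points out of the glass, the way the camera looks: upward, leaning 0.2 to 0.5 rad from vertical, roughly towards the robot. The swivel is stiff and is not to be moved.
- spool_tall_center (a point): Thread spool standing on the table, 36 mm diameter, 70 mm high; not to be moved. The point is its centre.
- spool_short_center (a point): Thread spool standing on the table, 40 mm diameter, 45 mm high; not to be moved. The point is its centre.
Things that resemble listed ones, but are neither listed nor needed, are in the scene too. Of the things like the nest, leave any that is purple; of the rest the smaller one is meant.

How it is judged:
On the way, in this order (a step that is already met when the one before it is completed fails the run):
1. the large bobbin sits flush in the carrier's recess, with the carrier still in its nest (horizontal distance between bobbin_center and carrier_recess below 0.003 m and z of bobbin_center in the frame of carrier_recess below -0.0065 m and angle between the z axis of bobbin_center and the z axis of carrier_recess, either way round below 0.06 rad and z of carrier_recess in the frame of nest below 0.029 m and distance of carrier_recess from where it was at the start of the episode below 0.015 m), for 0.2 s.
2. the carrier is lifted clear of the nest with the bobbin in it (height (world z) of carrier_recess above 0.08 m and z of bobbin_center in the frame of carrier_recess below -0.005 m and distance between bobbin_center and carrier_recess below 0.012 m), for 0.1 s.
At the end, for the whole second after the job is handed in: Fingers hold the carrier still in the air; bobbin within 2 mm of flush in its recess, its centre within 10 mm of the lens axis (lens x and y) and 100 +-12 mm from the lens; the carrier's underside square to the lens within 0.15 rad, any turn about the lens axis; nothing else carries it (x of bobbin_center in the frame of lens between -0.01 and 0.01 m and y of bobbin_center in the frame of lens between -0.01 and 0.01 m and z of bobbin_center in the frame of lens between 0.088 and 0.112 m and angle between the z axis of carrier_recess and the z axis of lens, either way round below 0.15 rad and z of bobbin_center in the frame of carrier_recess below -0.006 m and distance between bobbin_center and carrier_recess below 0.011 m and angle between the z axis of bobbin_center and the z axis of carrier_recess, either way round below 0.1 rad and height (world z) of carrier_recess above 0.15 m and linear speed of carrier below 0.02 m/s and contact force between the fingers and carrier above 1 N and contact force between carrier and camera below 0.1 N); the arm keeps its last pose, push and grip.
It fails at once if the camera is bumped (contact force between camera and anything else above 3 N).
It fails at once if the small bobbin is moved more than 20 mm (distance of small_bobbin_center from where it was at the start of the episode above 0.02 m).
It fails at once if a thread spool is moved more than 20 mm (distance of any of spool_tall_center, spool_short_center from where it was at the start of the episode above 0.02 m).
It also fails if it takes over 64 s, if anything falls off the work surface, if the arm or the gripper's body presses on something with over 40 N, if the wrist force passes 120 N, or if a joint passes its speed limit or range.

ROBOT

A 7-joint arm with a two-finger parallel gripper is mounted at the origin on the work surface. World frame = base frame: x ahead of the robot, y to its left, z up, the work surface at z = 0. Lengths are in m, angles in rad, forces in N, time in s.
With the tool pointing down it reaches from about 0.4 to 0.85 m from the base axis. Payload 10.4 kg.
Tool frame: the origin (TCP) lies at the very end of the fingers, on their centre line; the grasp point (between the pads) lies 19 mm behind it; z points along the fingers, y is the line along which they close (so a half turn about z gives the same grasp; the last joint's range is limited). The gripper opens to 85 mm and grips with 20 to 120 N. Pads are 22 mm wide; open, the fingers measure 114 mm over their backs; the gripper's body (76 mm by 85 mm) begins 54 mm behind the grasp point. The pads swing forward as they close: fully open they stand 13 mm farther back than shut.
Start: joints at [1.16, 0.332, -0.065, 1.46, 0.022, 1.35, -0.088], TCP at [0.236, -0.579, 0.231] pointing down, gripper open.
Joint ranges: [-2.6, 2.6], [-0.5, 2.12], [-1.47, 1.34], [0.16, 2.42], [-1.27, 4.41], [0.06, 2.06], [-2.6, 2.6]. Speed limits (rad/s): [2.22, 2.22, 2.79, 2.79, 3.14, 3.14, 3.14].

INTERFACE

Orientations are given as a unit quaternion [x, y, z, w].
In Python, from cell import bot gives the robot as it stands. Calls block until the motion is done:
- bot.reach(position, orientation): joint-space move of the TCP to a pose.
- bot.movel(position, attitude=None, feed=0.15): straight line of the TCP; attitude=None keeps the orientation; feed is the mean speed in m/s.
- bot.move_j(angles): joint-space move.
- bot.open_gripper() and bot.clamp(grasp_force=None): open the fingers fully, or close them until they stop; grasp_force is the grip in N (None keeps the last).
- bot.sleep(seconds).
- bot.inverse_kinematics(position, orientation): joint angles nearest the present ones, or None.
- bot.get_image(name): name is "scene" or "top" or "wrist"; returns a dict with "pixels" (420x560x3 uint8, blue, green, red), "mtx" (3x3 intrinsics, pixels), "k1" (the pictures are not rectified: a ray, as slopes to the right and down, at radius r is drawn at 1 + k1 r^2 times it, then the intrinsics apply), "rvec" (rotation vector, rad) and "tvec" (3), from world to camera coordinates, as OpenCV has them. Camera axes: x right, y down, z forward; pixel columns grow to the right and rows downward; lengths in m; the calibration is good to about 2 mm. A picture is of the moment at which its call begins. There is no depth.
A pose or a line that the arm cannot do raises bot.IKError and nothing moves.
- bot.finish_job(): hands the job in; it is judged then, once.
Readings, each from a call of its own:
- bot.current_time(): time.
- bot.current_joint_positions(): joint angles.
- bot.current_qd(): joint speeds.
- bot.current_tau(): joint torques, N m.
- bot.current_tool_pos(): TCP position.
- bot.current_tool_rot(): TCP orientation.
- bot.current_ft_force(): force on the tool from outside, world axes, zero at the start.
- bot.current_ft_torque(): the same for the moment, N m.
- bot.current_opening(): opening from 0.0 (shut) to 1.0 (fully open).
- bot.current_gripper_force(): force on a finger pad.
Only numpy, scipy, OpenCV 4.12 (cv2) and the standard library are available. Lean on these libraries where they do the work, as an engineer would, in place of code of your own. Each camera call takes 0.05 s, during which the arm holds its last target. There are 200 camera calls.

## Working session

There is one attempt and no reset: what is moved stays moved. The work goes in short steps, each a Python script; the robot and the scene stay as the last script left them, time stands still between calls to the robot, and variables do not carry over. Pictures are saved under pics/ and viewed, at most 10 in all, crops included, and the job is handed in when it is done.

```bash
mkdir -p pics; ls
cat > h.py <<'E'
import numpy as np, cv2
from scipy.spatial.transform import Rotation as R
from cell import bot
def shot(n,f=None):
    im=bot.get_image(n)
    np.savez(f'pics/{f or n}.npz',**{k:np.array(v) for k,v in im.items()})
    cv2.imwrite(f'pics/{f or n}.png',im['pixels']); return im
def load(f): return dict(np.load(f'pics/{f}.npz'))
def cam(im):
    Rm=cv2.Rodrigues(np.array(im['rvec'],float))[0]; t=np.array(im['tvec'],float).ravel(); return Rm,t
def proj(im,P):
    Rm,t=cam(im); p=np.atleast_2d(P)@Rm.T+t; s=p[:,:2]/p[:,2:]; r2=(s**2).sum(1,keepdims=True)
    s=s*(1+float(im['k1'])*r2); K=np.array(im['mtx']); return s@K[:2,:2].T+K[:2,2]
def ray(im,uv):
    Rm,t=cam(im); d=np.array([float(im['k1']),0,0,0])
    s=cv2.undistortPoints(np.array(uv,float).reshape(-1,1,2),np.array(im['mtx'],float),d).reshape(-1,2)
    return -Rm.T@t, np.c_[s,np.ones(len(s))]@Rm
def onz(im,uv,z):
    o,d=ray(im,uv); return o+d*((z-o[2])/d[:,2])[:,None]
E
python3 - <<'E'
from h import *
for n in("scene","top"):
    im=shot(n); o,d=ray(im,[[280,210]]); print(n,o,d,im['k1'],im['mtx'][0])
a=load('scene')['pixels'];b=load('top')['pixels']
E
```

```text
pics
scene [ 0.90515927 -0.66937641  0.65697025] [[-0.39613452  0.68253188 -0.61425341]] 0.026156883401456537 [436.31445005   0.         281.45508517]
top [0.37005878 0.01171753 1.06750363] [[ 0.15182952 -0.02068449 -0.98830752]] -0.15455223273798985 [460.62030247   0.         273.9571641 ]
```

View pics/scene.png

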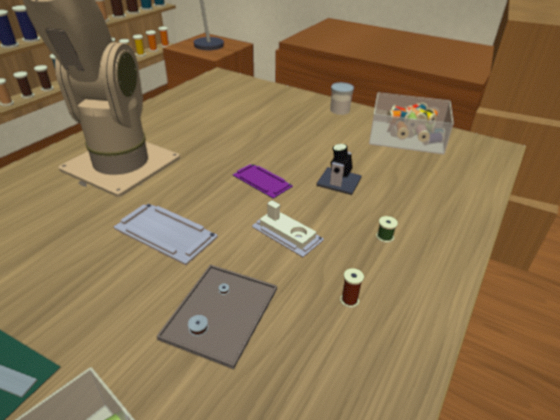

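View pics/top.png

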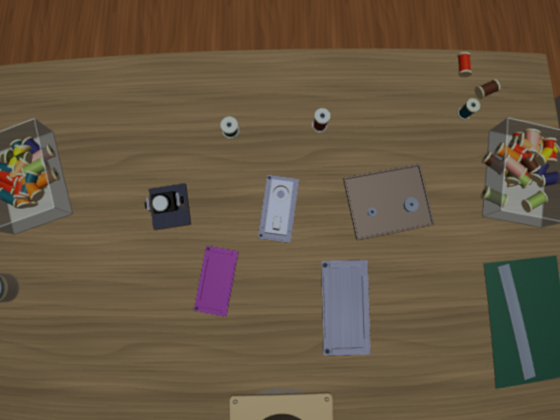

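The scene holds: tray at top (388,202) with the large bobbin at (411,205) and the small one at (372,212); tall spool at (321,120), short spool at (229,127), and the inspection camera at (168,204). There are three nest-like plates: purple at (216,281), large empty at (346,307), and the smaller aluminium one holding the carrier at (279,208). The last one fits, being non-purple and the smaller of the rest. An enlarged crop will confirm it.

View pics/c1.png

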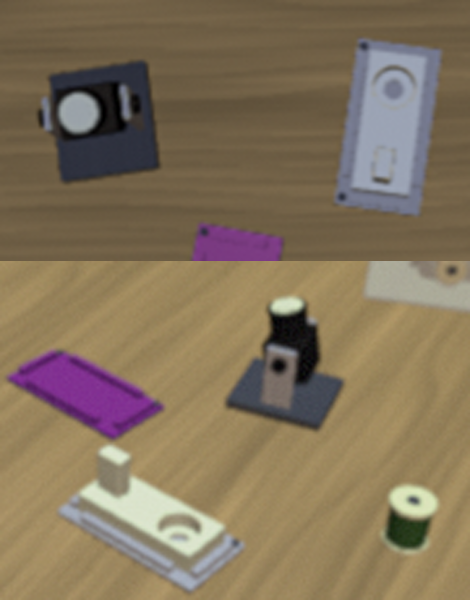

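The crop confirms it: the carrier sits in the small aluminium nest, with the recess towards +x, and the camera stands at its left with the lens on top. Next I find the wrist camera's mounting and look at each target from near.

```bash
cat >> h.py <<'E'
def down(yaw,lean=None):
    "tool z down, tool y at angle yaw+90deg -> x axis at yaw"
    return (R.from_euler('z',yaw)*R.from_euler('x',np.pi)).as_quat()
def tool(): return np.array(bot.current_tool_pos()),R.from_quat(bot.current_tool_rot())
E
python3 - <<'E'
from h import *
im=shot('wrist','w0'); p,q=tool(); Rm,t=cam(im)
print(p,q.as_matrix().round(3)); print('cam in tool',q.inv().apply(-Rm.T@t-p).round(4)); print((q.inv().as_matrix()@Rm.T).round(3)); print(im['mtx'],im['k1'])
for P in ([.535,-.317,.2],[.577,-.014,.2],[.47,.2,.35]):
  for y in np.radians([-98,-8,82,172]):
    j=bot.inverse_kinematics(P,down(y)); print(P,round(np.degrees(y)),None if j is None else np.round(j,2))
E
```

```text
[ 0.23625963 -0.57831577  0.23071338] [[ 0.926  0.378 -0.   ]
 [ 0.378 -0.926  0.001]
 [-0.    -0.001 -1.   ]]
cam in tool [ 0.0797 -0.0009 -0.1419]
[[-0.001 -0.95  -0.311]
 [ 1.    -0.001 -0.001]
 [ 0.    -0.311  0.95 ]]
[[375.29733987   0.         276.96104893]
 [  0.         375.29733987 212.24753424]
 [  0.           0.           1.        ]] 0.02182265039069426
[0.535, -0.317, 0.2] -98 [-0.35  0.58  1.16  1.56 -0.54  1.36 -2.41]
[0.535, -0.317, 0.2] -8 [ 0.64  0.35 -0.23  1.5   0.08  1.29 -1.31]
[0.535, -0.317, 0.2] 82 [ 0.78  0.37 -0.41  1.5   0.15  1.3   0.22]
[0.535, -0.317, 0.2] 172 [ 0.91  0.4  -0.58  1.49  0.22  1.32  1.74]
[0.577, -0.014, 0.2] -98 [ 0.87  0.54 -1.24  1.59  0.51  1.39  2.58]
[0.577, -0.014, 0.2] -8 [ 0.47  0.31 -0.63  1.61  0.19  1.29 -1.9 ]
[0.577, -0.014, 0.2] 82 [ 0.53  0.33 -0.71  1.61  0.22  1.29 -0.35]
[0.577, -0.014, 0.2] 172 [ 0.59  0.35 -0.79  1.6   0.25  1.3   1.19]
[0.47, 0.2, 0.35] -98 [ 0.63  0.2  -1.26  1.51  0.19  1.57  2.37]
[0.47, 0.2, 0.35] -8 [ 0.69  0.26 -1.38  1.51  0.25  1.59 -2.39]
[0.47, 0.2, 0.35] 82 [ 0.71  0.28 -1.43  1.51  0.28  1.59 -0.84]
[0.47, 0.2, 0.35] 172 [ 0.7   0.26 -1.39  1.51  0.26  1.59  0.75]
```

```bash
cat >> h.py <<'E'
C_t=np.array([.0797,-.0009,-.1419]); C_R=R.from_matrix(np.array([[-.001,-.95,-.311],[1,-.001,-.001],[0,-.311,.95]]))
def lookat(target,direction,dist,roll):
    "tool pose with the wrist camera at target+dist*direction looking at target"
    z=-np.array(direction,float); z/=np.linalg.norm(z); x=np.cross(z,[0,0,1.]) if abs(z[2])<.99 else np.array([1.,0,0]); x/=np.linalg.norm(x)
    M=R.from_matrix(np.c_[x,np.cross(z,x),z])*R.from_euler('z',roll)
    q=M*C_R.inv(); return np.array(target)-dist*z-q.apply(C_t), q.as_quat()
E
python3 - <<'E'
from h import *
L=[.535,.245,.107]
for nm,d in (('axis',[-.35,0,.94]),('right',[-.1,-.8,.6]),('right2',[0.05,-.6,.8]),('left',[-.1,.6,.8])):
  for r in np.radians(np.arange(0,360,30)):
    p,q=lookat(L,d,.3,r); j=bot.inverse_kinematics(p,q)
    if j is not None: print(nm,round(np.degrees(r)),p.round(3),np.round(j,2))
E
```

```text
axis 0 [0.456 0.244 0.228] [ 0.18 -0.31 -0.92  2.19  0.34  0.68 -2.57]
axis 60 [0.47  0.272 0.233] [ 0.19  0.22 -1.25  1.87  0.82  1.31  2.3 ]
axis 90 [0.485 0.277 0.238] [ 0.13  0.4  -1.24  1.7   0.83  1.51  1.84]
axis 120 [0.5   0.273 0.244] [ 0.17  0.48 -1.24  1.58  0.75  1.58  1.44]
axis 150 [0.511 0.262 0.248] [ 0.27  0.49 -1.24  1.53  0.62  1.54  1.07]
axis 180 [0.516 0.246 0.25 ] [ 0.19  0.28 -0.86  1.58  0.24  1.35  0.87]
axis 210 [0.512 0.23  0.248] [ 0.72  0.37 -1.38  1.68  0.3   1.24  0.38]
axis 240 [0.502 0.218 0.244] [ 0.91  0.03 -1.28  1.85 -0.18  1.02  0.29]
axis 270 [0.487 0.213 0.239] [ 0.95 -0.3  -1.12  2.02 -0.66  0.92  0.16]
axis 300 [0.472 0.217 0.233] [ 0.32 -0.33 -0.69  2.18 -0.44  0.67 -0.61]
axis 330 [0.461 0.228 0.229] [ 0.13 -0.37 -0.7   2.24 -0.04  0.56 -1.6 ]
right 0 [0.52  0.114 0.165] [ 0.9   0.6  -0.68  1.94 -0.94  1.21  0.73]
right 30 [0.504 0.119 0.168] [ 0.92  0.44 -0.65  2.11 -1.13  1.12  0.35]
right 60 [0.493 0.127 0.177] [ 0.91  0.23 -0.66  2.24 -1.26  1.03 -0.16]
right 90 [0.49  0.137 0.19 ] [ 0.7   0.02 -0.51  2.27 -1.25  0.96 -0.83]
right 120 
[... 1423 characters left out ...]
 [-1.06  0.99  0.54  0.84  0.13  2.04  1.6 ]
left 90 [0.552 0.335 0.218] [-0.83  0.88  0.14  0.84  0.26  2.05  0.96]
left 120 [0.55  0.322 0.228] [-0.41  0.82 -0.66  0.95  0.62  2.03  0.22]
left 150 [0.541 0.31  0.235] [-0.16  0.77 -1.01  1.14  0.75  1.92 -0.39]
left 180 [0.526 0.304 0.238] [ 0.02  0.74 -1.27  1.34  0.88  1.82 -0.99]
left 210 [0.51  0.304 0.236] [-0.18  0.43 -0.86  1.52  0.68  1.55 -1.42]
left 240 [0.497 0.311 0.229] [-0.56  0.32 -0.46  1.61  0.67  1.47 -1.96]
left 270 [0.49  0.323 0.219] [-1.14  0.37  0.14  1.62  0.62  1.46 -2.47]
left 300 [0.492 0.336 0.21 ] [-1.8   0.83  1.15  1.55  0.08  1.39 -2.59]
left 330 [0.501 0.347 0.202] [-0.58  0.81 -0.76  1.29  1.07  2.05  2.58]
```

Run:
```python
from h import *
L=[.535,.245,.107]
for nm,d,r in (('right',[-.1,-.8,.6],330),('axis',[-.35,0,.94],180)):
    p,q=lookat(L,d,.3,np.radians(r)); bot.move_j(bot.inverse_kinematics(p,q)); bot.sleep(.2); shot('wrist','L_'+nm)
bot.reach([.57,-.013,.16],down(np.radians(172))); bot.sleep(.2); shot('wrist','carr')
bot.reach([.535,-.317,.14],down(np.radians(82))); bot.sleep(.2); shot('wrist','bob')
print(bot.current_time(),bot.current_ft_force(),bot.current_joint_positions())
v=[load(n)['pixels'] for n in('L_right','L_axis','carr','bob')]
cv2.imwrite('pics/m1.png',cv2.resize(np.vstack([np.hstack(v[:2]),np.hstack(v[2:])]),(800,600),interpolation=cv2.INTER_AREA))
```

```text
7.0 [-0.57254737  0.33797876 -0.31714961] [ 0.71674221  0.40860683 -0.32787959  1.56928272  0.13813497  1.18652345
  0.22457903]
```

View pics/m1.png

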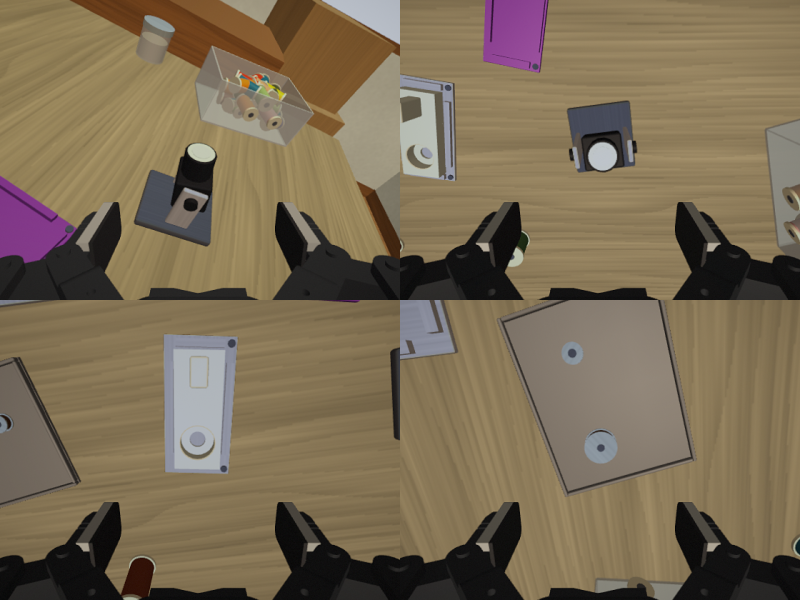

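The montage of wrist views shows the following, in original pixels:
- **Lens:** white disc at about (280,213) in the right view and (283,218) in the axis view.
- **Carrier:** tab at (279,100), recess at (277,200).
- **Large bobbin:** about (280,206), with the small one at (240,74).
- **Tray:** turned relative to the tool.

I'll refine these with contour fits.

```bash
cat >> h.py <<'E'
def blob(im,mask,near):
    n,l,s,c=cv2.connectedComponentsWithStats(mask.astype(np.uint8))
    k=min(range(1,n),key=lambda i:np.hypot(*(c[i]-near))+(1e3 if s[i,4]<60 else 0))
    cs=cv2.findContours((l==k).astype(np.uint8),cv2.RETR_EXTERNAL,cv2.CHAIN_APPROX_NONE)[0]
    h=cv2.convexHull(max(cs,key=len)); return cv2.fitEllipse(h),h.reshape(-1,2).astype(float)
E
python3 - <<'E'
from h import *
for n,uv in(('bob',(280,206)),('bob',(240,74)),('carr',(277,200)),('carr',(279,160)),('L_right',(280,213)),('L_axis',(283,218))):
    p=load(n)['pixels']; u,v=uv
    print(n,uv,'row',[tuple(int(c) for c in p[v,i]) for i in range(u-36,u+37,4)])
vs=[]
for n,(u,v),w in(('L_right',(270,225),75),('L_axis',(283,215),75),('carr',(277,170),110),('bob',(270,170),130)):
    vs.append(cv2.resize(load(n)['pixels'][max(0,v-int(w*.75)):v+int(w*.75),u-w:u+w],(400,300),interpolation=cv2.INTER_CUBIC))
cv2.imwrite('pics/m2.png',np.vstack([np.hstack(vs[:2]),np.hstack(vs[2:])]))
E
```

```text
bob (280, 206) row [(106, 118, 128), (107, 119, 129), (107, 120, 130), (107, 119, 130), (157, 148, 137), (162, 154, 142), (160, 151, 141), (158, 149, 138), (101, 88, 83), (82, 68, 65), (84, 69, 67), (159, 149, 139), (156, 146, 136), (154, 144, 134), (158, 149, 138), (138, 137, 137), (113, 125, 136), (113, 125, 135), (113, 125, 136)]
bob (240, 74) row [(110, 121, 132), (110, 122, 132), (111, 123, 133), (111, 123, 134), (112, 124, 134), (111, 123, 135), (151, 142, 131), (156, 147, 136), (80, 66, 62), (80, 67, 64), (83, 68, 64), (155, 146, 136), (158, 150, 138), (125, 126, 125), (116, 129, 140), (117, 129, 141), (117, 129, 140), (117, 130, 140), (118, 130, 141)]
carr (277, 200) row [(165, 149, 145), (189, 183, 177), (189, 183, 176), (66, 85, 92), (189, 183, 177), (188, 182, 176), (190, 183, 177), (160, 144, 141), (161, 145, 142), (160, 145, 141), (163, 147, 144), (119, 122, 123), (188, 182, 176), (188, 182, 176), (192, 186, 180), (160, 177, 180), (186, 182, 176), (150, 144, 141), (163, 147, 144)]
carr (279, 160) row [(160, 152, 149), (188, 182, 176), (189, 182, 176), (189, 182, 176), (1
[... 214 characters left out ...]
76), (166, 153, 150), (162, 146, 143)]
L_right (280, 213) row [(89, 130, 148), (86, 127, 144), (97, 141, 160), (93, 137, 156), (20, 22, 23), (181, 205, 199), (178, 203, 197), (180, 199, 194), (179, 198, 193), (178, 198, 193), (178, 198, 194), (178, 198, 194), (178, 198, 193), (178, 202, 196), (146, 169, 163), (102, 147, 166), (95, 137, 156), (94, 137, 155), (95, 138, 157)]
L_axis (283, 218) row [(167, 157, 154), (68, 74, 84), (89, 75, 72), (40, 43, 47), (135, 133, 130), (198, 195, 189), (201, 196, 190), (201, 196, 190), (201, 195, 189), (201, 195, 189), (201, 195, 190), (201, 195, 189), (201, 195, 189), (199, 196, 190), (164, 161, 155), (41, 43, 46), (26, 28, 30), (90, 76, 72), (77, 84, 93)]
```

View pics/m2.png

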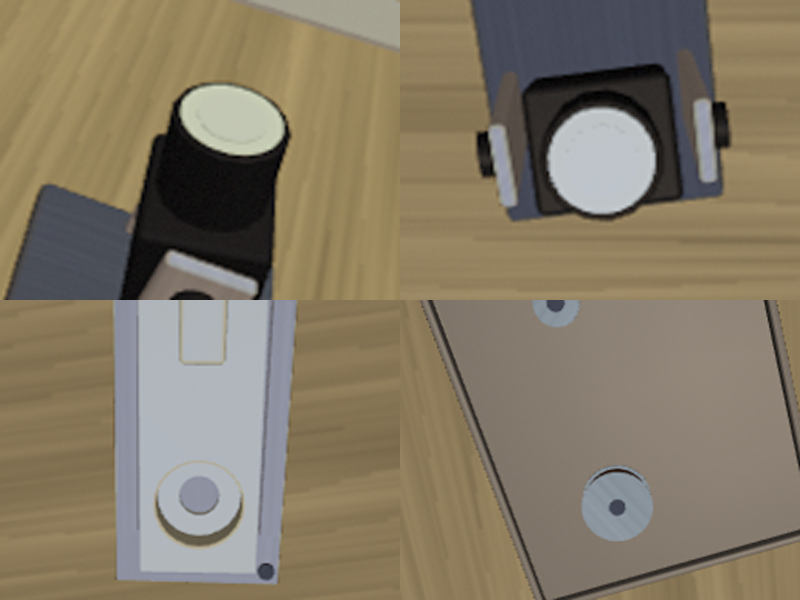

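```bash
cat > fit.py <<'E'
from h import *
from scipy.optimize import least_squares
def fitc(P):
    f=lambda q:np.hypot(P[:,0]-q[0],P[:,1]-q[1])-q[2]
    r=least_squares(f,[*P[:,:2].mean(0),.017],loss='soft_l1',f_scale=.0005); return r.x,np.abs(r.fun).mean()
def bobbin(im,near,z=.02):
    p=im['pixels'].astype(int); m=(p[...,0]-p[...,2])>8
    yy,xx=np.mgrid[:420,:560]; m&=np.hypot(xx-near[0],yy-near[1])<45
    m=cv2.morphologyEx(m.astype(np.uint8),cv2.MORPH_OPEN,np.ones((3,3)))
    e,h=blob(im,m,near); return fitc(onz(im,h,z)),e
def recess(im,near,z=.026):
    p=im['pixels'].astype(int); m=(p[...,2]-p[...,0])>8
    yy,xx=np.mgrid[:420,:560]; m&=np.hypot(xx-near[0],yy-near[1])<33
    pts=np.argwhere(m)[:,::-1].astype(np.float32); h=cv2.convexHull(pts).reshape(-1,2).astype(float)
    return fitc(onz(im,h,z)),pts.mean(0)
def block(im,near,z=.026):
    p=im['pixels'].astype(int); m=(p[...,2]>168)&(p[...,0]-p[...,2]<20)
    e,h=blob(im,m,near); P=onz(im,h,z)[:,:2]; return cv2.minAreaRect((P*1000).astype(np.float32))
if __name__=='__main__':
    im=load('bob'); print('large',bobbin(im,(280,206))); print('small',bobbin(im,(240,74),.015))
    ca=load('carr'); print('recess',recess(ca,(277,200))); print('block',block(ca,(279,160)))
    # lens circle from both views
    D=[]
    for n,uv in(('L_right',(280,213)),('L_axis',(283,218))):
        im=load(n); p=im['pixels'].astype(int); e,h=blob(im,p.min(2)>150,uv); print(n,e)
        t=np.linspace(0,2*np.pi,60); a=np.radians(e[2]); E=np.c_[e[1][0]/2*np.cos(t),e[1][1]/2*np.sin(t)]@np.array([[np.cos(a),np.sin(a)],[-np.sin(a),np.cos(a)]])+e[0]
        D.append(ray(im,E))
    def res(q,views=(0,1)):
        c=q[:3]; n=np.array([q[3],q[4],1]); n/=np.linalg.norm(n); r=[]
        for i in views:
            o,d=D[i]; X=o+d*(((c-o)@n)/(d@n))[:,None]; r.append(np.linalg.norm(X-c,axis=1)-q[5])
        return np.concatenate(r)*1e3
    for n0 in([-.35,0],[0,0],[.3,-.2]):
        s=least_squares(res,[.535,.245,.107,*n0,.016]); n=np.array([s.x[3],s.x[4],1]); n/=np.linalg.norm(n)
        print('lens',s.x.round(4),'n',n.round(3),'tilt',np.arccos(n[2]).round(3),'rms mm',np.sqrt((s.fun**2).mean()))
    # tray direction: wall edge pixels (right wall, montage m1)
    Q=onz(load('bob'),np.array([[692,460],[662,300],[567,492],[500,320]],float)@np.eye(2)*1.4-[560,420],.012); print('tray right/left wall',Q.round(3))
E
python3 fit.py
```

```text
large ((array([ 0.53757445, -0.31672636,  0.01682032]), np.float64(0.00026212808989138566)), ((280.73980712890625, 205.9251251220703), (44.112953186035156, 46.45612716674805), 77.46342468261719))
small ((array([ 0.52343597, -0.2230962 ,  0.00986872]), np.float64(0.00012772959937889676)), ((240.7239532470703, 73.93778991699219), (29.303905487060547, 31.998136520385742), 155.89743041992188))
recess ((array([ 0.5705552 , -0.01131855,  0.01924675]), np.float64(6.109824663852363e-05)), array([275.85294, 208.73921], dtype=float32))
block ((538.9940795898438, -6.251964569091797), (49.28727722167969, 123.34477233886719), 80.93851470947266)
L_right ((281.50689697265625, 213.33505249023438), (23.991209030151367, 38.75453186035156), 105.9122314453125)
L_axis ((283.1880187988281, 218.60340881347656), (38.996490478515625, 39.678836822509766), 85.78053283691406)
lens [ 0.5399  0.2492  0.1055 -0.208  -0.01    0.0159] n [-0.204 -0.01   0.979] tilt 0.205 rms mm 0.09630091237892648
lens [ 0.5399  0.2492  0.1055 -0.208  -0.01    0.0159] n [-0.204 -0.01   0.979] tilt 0.205 rms mm 0.09630091237922057
lens [ 0.5399  0.2492  0.1055 -0.208  -0.01    0.0159] n [-0.204 -0.01   0.979] tilt 0.205 rms mm 0.09630091237935763
tray right/left wall [[ 0.632 -0.346  0.012]
 [ 0.61  -0.191  0.012]
 [ 0.493 -0.366  0.012]
 [ 0.463 -0.187  0.012]]
```

The sizes all agree: bobbin radius 16.8 mm, block 123×49 mm, lens height 105 mm and tilt 0.205 rad. Now I grasp the bobbin, with the fingers closing along the tray's x axis, and check it in hand.

Run:
```python
from h import *
q=down(np.radians(98.7)); B=np.array([.5376,-.3167])
bot.reach([*B,.08],q); bot.movel([*B,.009],feed=.08); bot.sleep(.2); print('z',bot.current_tool_pos(),bot.current_ft_force())
bot.clamp(35); print('open',bot.current_opening(),bot.current_gripper_force())
bot.movel([*B,.12],feed=.15)
q2=down(np.radians(171)); 
bot.reach([.571,-.0113,.13],q2); bot.sleep(.2); im=shot('wrist','held'); print(tool()[0],R.from_quat(bot.current_tool_rot()).as_matrix().round(3).tolist(),bot.current_opening(),bot.current_time())
cv2.imwrite('pics/held_c.png',cv2.resize(im['pixels'][180:420,120:440],(800,600),interpolation=cv2.INTER_CUBIC))
```

```text
z [ 0.53788718 -0.31687661  0.00952094] [ 0.67071135  0.31054226 -0.49815354]
open 0.37710094664530286 34.70256865024567
[ 0.57104514 -0.0123304   0.12985348] [[-0.987, 0.158, -0.0], [0.158, 0.987, -0.0], [0.0, -0.0, -1.0]] 0.3811235478880518 11.4417
```

View pics/held_c.png

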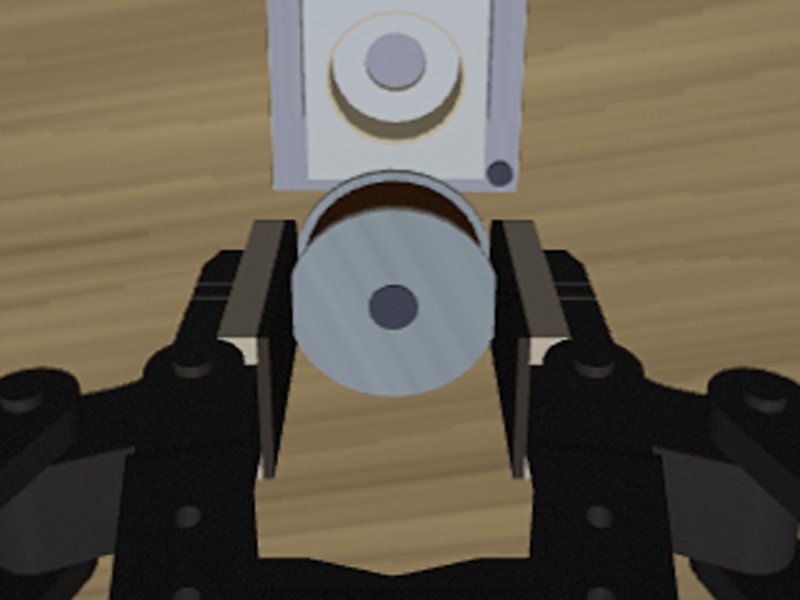

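The bobbin is held level, its hub hole at about (277,303). The recess is in view at about (278,209). I'll compute the offset between them, both taken from this one picture.

Run:
```python
from fit import *
im=load('held'); p=np.array([.57104514,-.0123304,.12985348]); q=R.from_quat(down(np.radians(171)))
pix=im['pixels'].astype(int); yy,xx=np.mgrid[:420,:560]
m=(pix.max(2)<110)&(np.hypot(xx-277,yy-303)<14); e,h=blob(im,m,(277,303)); print('hub',e)
zt=p[2]+.0105; H=onz(im,[e[0]],zt)[0]; print('hub in tool',q.inv().apply(H-p).round(4))
m=(pix[...,0]-pix[...,2]>8)&(pix[...,0]>110)&(np.hypot(xx-277,yy-303)<48); m|=np.hypot(xx-277,yy-303)<14
e,h=blob(im,m,(277,303)); print(e)
s=h[h[:,1]>305]; s=s[(s[:,0]>243)&(s[:,0]<312)]; c,r=fitc(onz(im,s,zt)); print('arc',c,r,q.inv().apply([*c[:2],zt]-p).round(4))
m=np.hypot(xx-278,yy-209)<33
print('recess',recess(im,(278,206)),recess(load('carr'),(277,200)),'block',block(im,(278,160)),block(im,(250,160)))
j=bot.inverse_kinematics([.5706,-.0113,.04],down(np.radians(171)));print(j)
```

```text
hub ((276.9068603515625, 302.2765197753906), (17.871755599975586, 19.41346549987793), 85.33543395996094)
hub in tool [-0.0006  0.0004 -0.0105]
((276.99981689453125, 298.0830078125), (78.69915771484375, 87.37628936767578), 89.30368041992188)
arc [ 0.57148586 -0.01206753  0.01682697] 6.518679334229366e-05 [-0.0004  0.0003 -0.0105]
recess ((array([ 0.57053251, -0.01132663,  0.01928603]), np.float64(5.673032169272647e-05)), array([277.72363, 221.10698], dtype=float32)) ((array([ 0.5705552 , -0.01131855,  0.01924675]), np.float64(6.109824663852363e-05)), array([275.85294, 208.73921], dtype=float32)) block ((538.9580078125, -6.243934631347656), (49.63106918334961, 123.37045288085938), 80.9689712524414) ((538.9580078125, -6.243934631347656), (49.63106918334961, 123.37045288085938), 80.9689712524414)
[ 0.49844572  0.49296148 -0.68359735  1.77410967  0.36223945  1.003658
  1.08885738]
```

Run:
```python
from h import *
T=np.array([.5700,-.0116]); cmd=T.copy(); q=down(np.radians(171))
bot.movel([*cmd,.045],q,feed=.1)
for i in range(2):
    bot.sleep(.25); a=np.array(bot.current_tool_pos()); cmd+=T-a[:2]; print(a.round(4)); bot.movel([*cmd,.042],feed=.05)
f0=np.array(bot.current_ft_force())
for z in(.036,.033,.031,.029,.0275):
    bot.movel([*cmd,z],feed=.03); bot.sleep(.1); f=np.array(bot.current_ft_force())-f0; print(z,np.array(bot.current_tool_pos()).round(4),f.round(1))
    if f[2]>6: break
im=shot('wrist','ins'); print(bot.current_time(),cmd)
cv2.imwrite('pics/ins_c.png',cv2.resize(im['pixels'][180:420,120:440],(800,600),interpolation=cv2.INTER_CUBIC))
```

```text
[ 0.5703 -0.0116  0.0454]
[ 0.5698 -0.0116  0.042 ]
0.036 [ 0.5699 -0.0116  0.036 ] [ 0.  -0.4 -0.6]
0.033 [ 0.57   -0.0116  0.033 ] [-0.1  0.2 -0.2]
0.031 [ 0.57   -0.0116  0.031 ] [-0.   0.8 -0.6]
0.029 [ 0.5699 -0.0116  0.029 ] [ 0.3  0.3 -0.3]
0.0275 [ 0.57   -0.0116  0.0275] [-0.2  0.8 -1. ]
15.3417 [ 0.56996313 -0.01162187]
```

No contact force down to 4 mm depth, so the bobbin is in the recess. I release it and check.

Run:
```python
from h import *
bot.open_gripper(); bot.sleep(.1)
bot.movel([.57,-.0116,.12],feed=.2); bot.sleep(.15); im=shot('wrist','rel'); print(bot.current_time(),tool()[0])
cv2.imwrite('pics/rel_c.png',cv2.resize(im['pixels'][60:300,120:440],(800,600),interpolation=cv2.INTER_CUBIC))
```

```text
16.825 [ 0.56926661 -0.01164261  0.11868169]
```

View pics/rel_c.png

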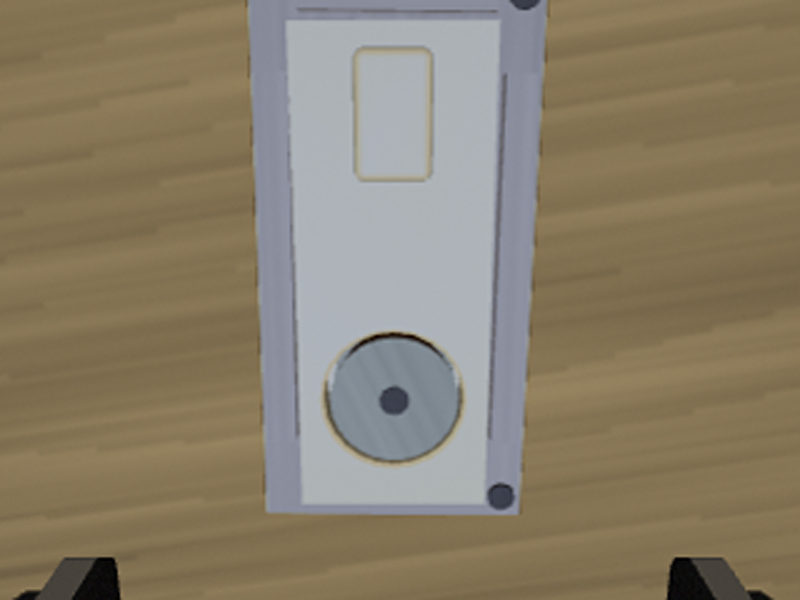

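The bobbin sits concentric in the recess, hub at about (278,220), and looks flush. I press with closed fingers to make sure, then take the tab.

Run:
```python
from fit import *
im=load('rel'); print('tab',onz(im,[[277.2,105.6]],.066),'bob',bobbin(im,(278,220),.026),'block',block(im,(278,160)))
bot.clamp(20); q=down(np.radians(171))
bot.movel([.5703,-.0113,.035],q,feed=.15); bot.sleep(.2); f0=np.array(bot.current_ft_force())
for z in np.arange(.030,.0235,-.001):
    bot.movel([.5703,-.0113,z],feed=.03); bot.sleep(.05); f=np.array(bot.current_ft_force())-f0
    if f[2]>8: break
print('press',z,tool()[0].round(4),f.round(1)); bot.sleep(.15)
bot.movel([.5703,-.0113,.10],feed=.2); bot.open_gripper(); print(bot.current_time())
```

```text
tab [[0.4974603  0.00054375 0.066     ]] bob ((array([ 0.57021527, -0.0111882 ,  0.01710807]), np.float64(0.000371814685880783)), ((277.10894775390625, 218.83499145507812), (48.01570129394531, 53.08238983154297), 95.30353546142578)) block ((538.983642578125, -6.265918731689453), (49.10332489013672, 122.19926452636719), 80.94441986083984)
press 0.024999999999999994 [ 0.5705 -0.0113  0.0261] [-6.8 -0.4 15.1]
21.8333
```

Contact came at z = 0.026, so the bobbin is flush. Now I grip the tab and plan the hold pose before lifting.

```bash
cat > hold.py <<'E'
from h import *
L=np.array([.5399,.2492,.1055]); n=np.array([-.204,-.010,.979]); n/=np.linalg.norm(n)
def pose(psi,pb,d=.1):
    xc=np.array([np.cos(psi),np.sin(psi),0]); xc-=xc@n*n; xc/=np.linalg.norm(xc)
    tx=-xc; tz=-n; q=R.from_matrix(np.c_[tx,np.cross(tz,tx),tz]); return L+d*n-q.apply(pb), q.as_quat()
E
python3 - <<'E'
from hold import *
q=down(np.radians(170.95)); T=np.array([.4974,.0005])
bot.reach([*T,.10],q); bot.movel([*T,.029],feed=.1); bot.sleep(.25); a=tool()[0]; print(a.round(4),bot.current_ft_force())
bot.clamp(100); bot.sleep(.2); p,qq=tool(); print('open',bot.current_opening(),bot.current_gripper_force(),p.round(4))
pb=qq.inv().apply(np.array([.5705,-.0113,.018])-p); print('pb',pb.round(4)); np.save('pb.npy',pb)
for psi in np.radians(np.arange(-180,180,30)):
    for d in(.1,.16):
        P,Q=pose(psi,pb,d); j=bot.inverse_kinematics(P,Q); print(round(np.degrees(psi)),d,P.round(3),None if j is None else np.round(j,2))
print(np.round(bot.current_joint_positions(),2),bot.current_time())
E
```

```text
[4.978e-01 4.000e-04 2.950e-02] [ 0.51387435 -0.20894534 -0.37220498]
open 0.17129171796174436 97.7096700668335 [0.4975 0.0005 0.0292]
pb [-0.0739 -0.0001  0.0112]
-180 0.1 [0.59  0.248 0.229] [-0.12  0.26 -0.47  1.59  0.24  1.14 -2.22]
-180 0.16 [0.577 0.247 0.288] [-0.03  0.22 -0.58  1.53  0.24  1.26 -2.22]
-150 0.1 [0.58  0.285 0.228] [-0.14  0.29 -0.54  1.57  0.29  1.16 -1.78]
-150 0.16 [0.567 0.285 0.286] [-0.06  0.25 -0.64  1.51  0.28  1.27 -1.77]
-120 0.1 [0.553 0.312 0.222] [-0.11  0.29 -0.64  1.6   0.33  1.16 -1.34]
-120 0.16 [0.541 0.312 0.281] [-0.03  0.25 -0.75  1.53  0.32  1.27 -1.33]
-90 0.1 [0.517 0.322 0.215] [-0.04  0.26 -0.77  1.66  0.35  1.15 -0.9 ]
-90 0.16 [0.505 0.321 0.274] [ 0.05  0.22 -0.88  1.6   0.33  1.26 -0.88]
-60 0.1 [0.482 0.313 0.208] [ 0.09  0.21 -0.91  1.75  0.34  1.12 -0.41]
-60 0.16 [0.469 0.312 0.266] [ 0.22  0.16 -1.05  1.69  0.3   1.23 -0.38]
-30 0.1 [0.455 0.286 0.202] [ 0.32  0.14 -1.1   1.84  0.3   1.09  0.15]
-30 0.16 [0.443 0.285 0.26 ] [ 0.46  0.05 -1.21  1.78  0.19  1.19  0.24]
0 0.1 [0.445 0.248 0.199] [ 0.42  0.03 -1.09  1.91  0.17  1.05  0.83]
0 0.16 [0.433 0.248 0.258] [ 0.52 -0.1  -1.12  1.85  0.02  1.16  0.96]
30 0.1 [0.455 0.211 0.201] [ 0.51 -0.02 -1.07  1.94  0.1   1.04  1.5 ]
30 0.16 [0.443 0.21  0.26 ] [ 0.55 -0.14 -1.04  1.87 -0.04  1.16  1.61]
60 0.1 [0.482 0.184 0.206] [ 0.6   0.03 -1.1   1.9   0.13  1.05  2.07]
60 0.16 [0.469 0.183 0.265] [ 0.63 -0.1  -1.07  1.84 -0.01  1.16  2.19]
90 0.1 [0.517 0.174 0.214] [ 0.66  0.15 -1.18  1.82  0.26  1.09  2.53]
90 0.16 [0.505 0.174 0.272] [-1.63 -0.2   1.06  1.85  0.29  1.22  2.5 ]
120 0.1 [0.553 0.184 0.221] None
120 0.16 [0.541 0.183 0.28 ] None
150 0.1 [0.58  0.21  0.227] [-1.44  0.32  1.18  1.72 -0.27  1.1  -2.32]
150 0.16 [0.567 0.21  0.286] [-1.5   0.2   1.17  1.66 -0.13  1.21 -2.42]
[ 0.55  0.37 -0.73  1.97  0.31  0.92  1.08] 24.1833
```

Run:
```python
from hold import *
pb=np.load('pb.npy'); p,_=tool()
bot.movel([.4975,.0005,.06],feed=.05); bot.movel([.4975,.0005,.26],feed=.15); bot.sleep(.2)
im=shot('wrist','lift'); pp,qq=tool(); print(pp,bot.current_gripper_force(),bot.current_ft_force(),bot.current_opening())
cv2.imwrite('pics/lift_c.png',im['pixels'])
# expected pixel positions if rigid: hub top, tab, block corners
z=np.array([.0,0,-.008]); C=lambda x,y,zz: qq.apply(pb+[-x,y,-zz])+pp
print(proj(im,[C(0,0,.008),C(30,0,0)*0+C(.030,.025,.008),C(.030,-.025,.008)]).round(1), bot.current_time())
```

```text
[0.49734445 0.00050074 0.25964424] 97.56885409355164 [ 0.75341094 -0.42294724 -2.48407017] 0.17622444517887592
[[275.4 418.9]
 [324.1 465.2]
 [226.9 465.3]] 26.6833
```

View pics/lift_c.png

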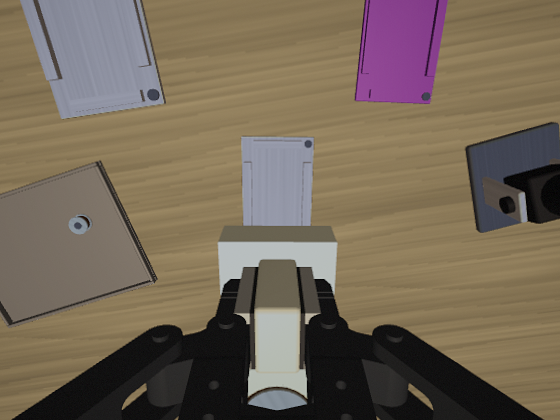

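The lift is good. The carrier is held, the bobbin is visible at about (277,400), and the block's rear end shows corners at about (219,241), (336,241), (333,227) and (221,227). I compare these with the rigid prediction to find any droop, then move to the hold.

Run:
```python
from hold import *
from scipy.optimize import least_squares
pb=np.load('pb.npy'); im=load('lift'); pp,qq=tool()
# carrier frame at the bobbin centre: x'=-tool x, y'=tool y, z'=-tool z ; tilt pitch about tab grasp
X=np.array([[-.094,.025,.008],[-.094,-.025,.008],[-.094,-.025,-.012],[-.094,.025,-.012]]); M=np.diag([-1,1,-1])
uv=np.array([[336,241],[219,241],[221,227],[333,227]],float)
g=np.array([-.074,0,.030])
def pr(a): return proj(im,qq.apply((R.from_rotvec([a[0],a[1],a[2]]).apply(X-g)+g+[a[3],a[4],0])@M.T+pb)+pp)
print('rigid',pr(np.zeros(5)).round(1).tolist())
s=least_squares(lambda a:(pr(a)-uv).ravel(),np.zeros(5)); print('rot',s.x.round(4),'rms',np.sqrt((s.fun**2).mean()))
P,Q=pose(0,pb,.17); P2,_=pose(0,pb,.1)
bot.reach(P,Q); bot.sleep(.1); bot.movel(P2,feed=.06); bot.sleep(.4)
p,q=tool(); print('bob in lens',p+q.apply(pb)-L-.1*n, 'ang',np.degrees(np.arccos(-q.as_matrix()[:,2]@n)),bot.current_time(),bot.current_gripper_force())
shot('scene','s2');shot('top','t2');shot('wrist','w2')
s=load('s2')['pixels'][60:280,190:480]; t=load('t2')['pixels'][110:310,110:374]
cv2.imwrite('pics/fin.png',np.vstack([cv2.resize(s,(396,300),interpolation=cv2.INTER_CUBIC),cv2.resize(t,(396,300),interpolation=cv2.INTER_CUBIC)]))
```

```text
rigid [[334.9, 241.3], [214.9, 241.4], [221.7, 225.0], [328.6, 225.0]]
rot [-0.0104 -0.0432 -0.0045 -0.0007  0.0013] rms 1.5593928469654106
bob in lens [ 2.43693788e-05 -4.33113221e-05  7.37025845e-05] ang 0.010989409647828501 29.5083 97.55995988845825
```

View pics/fin.png

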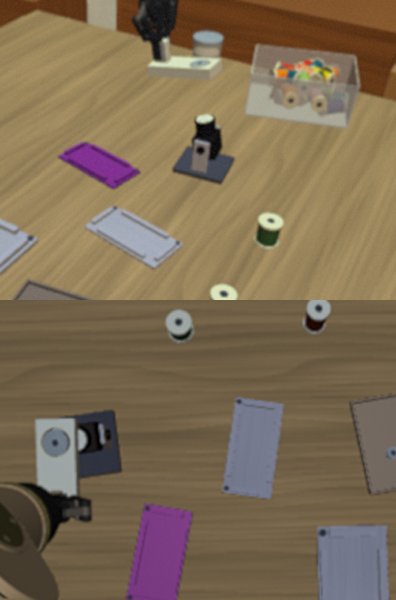

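The carrier is held above and beside the camera in both views, with the bobbin at top px (147,205) and the lens partly hidden at (162,203). I check the bobbin's predicted pixels in the fixed views, since parallax explains only part of the offset, and re-check the lens estimate with those views too.

Run:
```python
from fit import *
from hold import L,n
B=L+.1*n; Bt=B+.008*n
for nm in('s2','t2'): print(nm,'bob top pred',proj(load(nm),[Bt]).round(1),'lens pred',proj(load(nm),[L]).round(1))
for nm,uv in(('top',(161,203)),('scene',(338,147))):
    im=load(nm); m=im['pixels'].min(2)>120; e,h=blob(im,m,uv); print(nm,'lens disc',e)
    # predicted glass ellipse
    x=np.cross([0,1,0],n); x/=np.linalg.norm(x); y=np.cross(n,x); t=np.linspace(0,6.28,40)[:,None]
    for tilt in(n,):
        print(' pred',cv2.fitEllipse(proj(im,L+.0159*(np.cos(t)*x+np.sin(t)*y)).astype(np.float32)))
im=load('t2'); p=im['pixels'].astype(int); yy,xx=np.mgrid[:420,:560]
m=(p[...,2]<175)&(p.min(2)>95)&(np.hypot(xx-147,yy-205)<13); e,h=blob(im,m,(147,205)); print('t2 bobbin meas',e)
a=cv2.resize(load('scene')['pixels'][130:200,290:390],(500,350),interpolation=cv2.INTER_CUBIC)
b=cv2.resize(load('s2')['pixels'][60:130,270:370],(500,350),interpolation=cv2.INTER_CUBIC)
cv2.imwrite('pics/chk.png',cv2.resize(np.vstack([a,b]),(428,600)))
```

```text
s2 bob top pred [[335. 106.]] lens pred [[338.9 146.7]]
t2 bob top pred [[146.3 204.6]] lens pred [[159.2 202.6]]
top lens disc ((159.579345703125, 202.7784423828125), (13.801271438598633, 14.292723655700684), 26.58723258972168)
 pred ((159.20510864257812, 202.58465576171875), (14.630560874938965, 14.886338233947754), 164.09898376464844)
scene lens disc ((339.44732666015625, 146.27784729003906), (6.417218208312988, 11.766595840454102), 81.61907958984375)
 pred ((338.9022521972656, 146.7624053955078), (5.277649879455566, 12.633638381958008), 83.26528930664062)
t2 bobbin meas ((147.0, 205.0), (25.45778465270996, 25.45778465270996), 0.0)
```

View pics/chk.png

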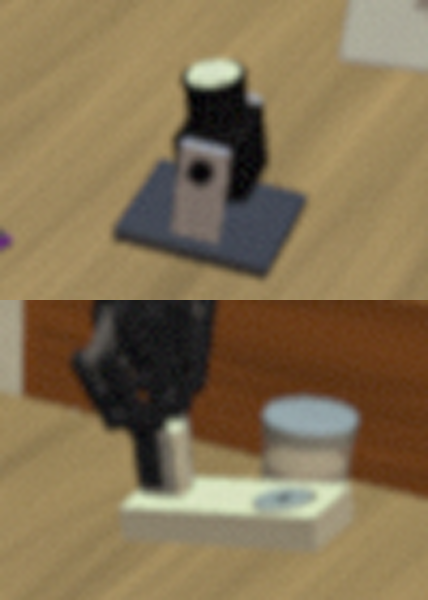

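Positions agree within about 3 mm: bobbin at scene (337,106) against (335,106) predicted, and at top (147,205) against (146.3,204.6). The lens centre is within 0.6 px in both fixed views. One last check: the lens normal from the minor axis and aspect of the right view alone. If it agrees, I hand in.

Run:
```python
from fit import *
from hold import L,n
E={}
for nm,uv in(('L_right',(280,213)),('L_axis',(283,218))):
    im=load(nm); E[nm]=[(im,blob(im,im['pixels'].astype(int).min(2)>th,uv)[1]) for th in(110,150,165)]
def res(q,S):
    m=np.array([q[0],q[1],1]); m/=np.linalg.norm(m); out=[]
    for k,(im,h) in enumerate(S):
        o,d=ray(im,h); c=q[2+3*k:5+3*k].copy(); c=L+[c[0],c[1],0]   # free centre per view (calibration), fixed height
        X=o+d*(((c-o)@m)/(d@m))[:,None]; out.append(np.linalg.norm(X-c,axis=1)-q[4+3*k]-.0159)
    return np.concatenate(out)*1e3
ok=True
for i in range(3):
  for S in([E['L_right'][i]],[E['L_right'][i],E['L_axis'][i]]):
    s=least_squares(lambda q:res(q,S),np.r_[-.3,0,np.zeros(3*len(S))]); m=np.array([*s.x[:2],1]); m/=np.linalg.norm(m)
    a=np.arccos(m@n); print(i,len(S),m.round(3),'diff',a.round(3),'rms',np.sqrt((s.fun**2).mean()).round(3)); ok&=a<.07
print(ok,bot.current_time(),np.abs(bot.current_qd()).max(),bot.current_gripper_force())
if ok: print(bot.finish_job())
```

```text
0 1 [-0.195 -0.03   0.98 ] diff 0.021 rms 0.118
0 2 [-0.195 -0.029  0.98 ] diff 0.022 rms 0.097
1 1 [-0.203 -0.019  0.979] diff 0.009 rms 0.115
1 2 [-0.202 -0.018  0.979] diff 0.009 rms 0.096
2 1 [-0.194 -0.021  0.981] diff 0.015 rms 0.109
2 2 [-0.194 -0.021  0.981] diff 0.015 rms 0.101
True 29.6583 0.0019319114446483148 97.56004571914673
the job is handed in; nothing more can be done
None
```

The bobbin was pressed flush into the carrier, and I handed the job in at 29.7 s with the carrier held at the computed inspection pose, 100 mm from the lens; no verdict was returned, and camera checks put the bobbin within about 4 mm of the lens axis.

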